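# Slide a die segment along the fence into the scan carrier's nest

## Robot

A 6-joint arm with a two-finger parallel gripper is mounted at the origin on a cart in front of the work surface, level with it; the furniture and walls round the work are solid. World frame = base frame: x ahead of the robot, y to its left, z up, the work surface at z = 0. Lengths are in m, angles in degrees, forces in N, time in s.
With the tool pointing down it reaches from about 0.25 to 0.725 m from the base axis. Payload 4 kg.
Tool frame: the origin (TCP) lies at the very end of the fingers, on their centre line; the grasp point (between the pads) lies bot.grip_point_offset behind it (bot.grip_point_offset is the distance from the TCP to the grasp point, in m); z points along the fingers, y is the direction in which the jaws open and shut (so a half turn about z gives the same grasp; the last joint's range is limited). The gripper opens to 85 mm and grips with 20 to 120 N. Pads are 22 mm wide; open, the fingers measure 114 mm over their backs; the gripper's body (76 mm by 85 mm) begins 54 mm behind the grasp point. The pads swing forward as they close: fully open they stand 13 mm farther back than shut.
Start: joints at [-70.417, 13.785, 0.286, 76.501, 0, 90], TCP at [0.168, -0.471, 0.231] pointing down, gripper open.
Joint ranges: [-155.79, 155.79], [-60.16, 107.12], [-62.33, 73.08], [-114, 123.19], [-81.49, 82.49], [-180, 180]. Speed limits (degrees/s): [159.86, 159.86, 180, 180, 180, 180].

## Interface

Orientations are given as a 3x3 rotation matrix whose columns are the frame's x, y, z axes.
In Python, from cell import bot, eyes gives the robot as it stands.
- The arm moves only by the shell command python3 -m handwheel 'ROWS' [FORCE]. ROWS is JSON, a list of rows, each a list of 3 entries, a list of its own where there are three numbers: the turn, a rotation vector about the tool's x, y, z in rad, then the shift along the tool's x, y, z in m, then the closure, from -1 (fully open) to 1 (shut). A call has exactly 5 rows; each row shifts and turns the pose as measured when the row begins, along the tool's axes as they then stand; what a row does not reach is not made up. A row lasts 1/12 s, in which the tool goes at most 41.7 mm and 7.16 degrees, less where a joint would pass 70% of its speed; a pose out of reach is approached as far as the arm can. A call with a gripper value outside its range is refused whole. The fingers move at their own pace and stop on an object; FORCE is the grip in N (left out, the last holds). Time passes only in rows, so rows that do not move let the fingers close, or fill a call up. It gives the time, the measured TCP pose, the force and the opening at its end, in the units of the state.
- bot.observe(): the state, without advancing time (a new reading comes with each control period).
- eyes.camera(name): name is "side" or "top"; returns (picture, depth): 400x640x3 uint8, red, green, blue; 400x640 float32, m along the optical axis (not along the pixel's ray), 0 where there is no reading.
- eyes.camera_model(name): a dict with "fov_y" (degrees; the focal length in pixels is half the picture's height over the tangent of half this angle, whatever the lens; pixels are square), "cx", "cy" (the principal point, pixels), "D" ([k1, k2, p1, p2, k3] as OpenCV has them; the pictures are not rectified), "pose" (4x4, takes a point from camera to world coordinates). Camera axes: x right, y up, looking along -z (the intrinsics and any distortion apply to the point x, -y, -z); pixel columns grow to the right and rows downward; lengths in m; the calibration is good to about 2 mm. A picture is of the moment at which its call begins. camera_model takes no time and is no camera call.
- bot.hand_in(): hands the job in, once; it reports no verdict.
The state is a dict: "time": time; "qpos": joint angles; "joint_vel": joint speeds; "tau": joint torques, N m; "tcp_pos": TCP position; "orientation": TCP orientation; "force": force on the tool from outside, world axes, zero at the start; "wrist_torque": the same for the moment, N m; "finger_gap": finger opening in m.
Only numpy, scipy, OpenCV 4.12 (cv2) and the standard library are available. Lean on these libraries where they do the work, as an engineer would, in place of code of your own. Each camera call takes 0.05 s, during which the arm holds its last target.

## Task

Get the sawn stone segment ready for scanning: push it with the fingertips squarely up against the dark fence of the scan plate, then, keeping it against the fence, slide it along into the corner nest until it meets the end stop and the sprung brass pawl has snapped shut behind it, and come away. Its margins chip easily, so never pick it up or tip it over, and leave the stone cast, the probe and the white pot where they are.

Things in the scene. Friction and masses are not known exactly. Their poses are not given: they have to be found in the camera images.
- scan_plate: Scan carrier, fixed to the bench: a grey plate 110 x 210 mm on rubber feet, top 14 mm above the bench. Origin under its centre at bench level; z up, x away from the robot at yaw 0 (yaw within 0.35 rad), y along the fence towards the nest. Plate-frame numbers below are mm. Apart from fence, stop, cheek, pawl and a 3 mm spring pin at x = -22, y = 14 its top is flat and free.
- fence_face (a point): Foot of the dark steel fence's working face, at its middle: plate frame x = 30, y = -5, z = 14. The face looks to -x and runs along y from -100 to +80; the bar is 12 mm thick (to x = 42) and stands 9 mm above the plate.
- stop_face (a point): Foot of the end stop's face: plate frame x = 18.8, y = 80, z = 14. It looks to -y, from x = -4 to 42, 11 mm high. The cheek, a dark block along x = -6 to 8.5, y = 66 to 80, also 11 mm high, stands opposite the fence, so the nest is a pocket 21.5 mm wide and 14 mm deep, open towards -y.
- nest_home (a point): Where segment_flank lies when the segment is home in the nest: at the foot of the fence, plate frame (mm) x = 30, y = 64, z = 14. Axes as the plate's. (The segment's own origin is then at x = 21.3, y = 64.3.)
- pawl (a joint): Hinge of the sprung brass pawl about the vertical (rad): 0 = shut (rest position, a stop), positive = pushed aside from the fence, at most 0.6. A passing segment or fingertip pushes it aside with about 1.5 to 3 N; it springs back by itself behind the segment (2 mm behind it when home) and blocks the way back. A fingertip left there keeps it open.
- pawl_tip (a point): On top of the pawl's rounded tip (radius 3 mm), 7 mm above the plate's top; plate frame x = 13, y = 43 when shut. From its pivot at x = -8, y = 1 (screw head 12 mm above the plate) the arm, 6 mm wide and 2 to 7 mm above the plate, leans towards the nest into the segment's path; a short tail with a black knob ends near x = -16, y = -16, 9 mm high.
- segment: The part to move: tan die-stone segment with two teeth, 30 g; its base, sawn slightly askew, is about 20 mm (its x) by 34 mm (its y), 14 mm high; teeth to 23 mm. Origin under the base's centre, z up. It starts loose on the plate, its origin 27 to 49 mm in x and 114 to 142 mm in y short of its place in the nest, turned up to 0.5 rad from the plate's axes.
- segment_flank (a point): Foot of the middle of the segment's sawn flank that goes against the fence: in the segment's frame at x = 8.55, y = -1.5 mm, turned -0.129 rad about z; its y runs along the flank, its x points out to the fence. With the flank on the fence the segment is 19 mm wide and 32 mm long: its nest end is 15.3 mm ahead of the origin in y, its square trailing end 16 mm behind (plate's y).
- cast: Bystander: tan stone cast of a dental arch, 56 x 63 x 27 mm, loose on the bench beyond the fence. Origin under its centre.
- probe: Bystander: thin steel probe, 135 mm long, 7 mm high, loose on the bench on the robot's side of the plate. Origin under its middle.
- pot: Bystander: white screw pot, 48 mm wide, 49 mm high, loose on the bench beyond the plate. Origin under its centre.
There are look-alikes about, which are no part of the job. What is shaped like the segment but blue is not meant.

How it is judged:
By the outcome, as a careful person would: the job done as asked, in the order asked, and still so for the second after the job is handed in, with the robot touching nothing.
It also fails if it takes over 42 s, if anything falls off the work surface, if the arm or the gripper's body presses on something with over 40 N, if the wrist force passes 120 N, or if a joint passes its speed limit or range.

## Working session

There is one attempt and no reset: what is moved stays moved. The work goes in short steps, Python scripts to look and compute and a shell command to move; the robot and the scene stay as the last step left them, time stands still between calls to the robot, and variables do not carry over. Pictures are saved under pics/ and viewed, and the job is handed in when it is done.

```bash
ls; mkdir -p pics; python3 - <<'E'
from cell import bot, eyes
import cv2,json
s=bot.observe(); print(s, bot.grip_point_offset)
for n in("top","side"):
    p,d=eyes.camera(n); cv2.imwrite(f"pics/{n}0.png",p[:,:,::-1])
    import numpy as np; np.save(f"pics/{n}0d.npy",d)
    print(n,eyes.camera_model(n))
E
```

```text
pics
{'time': 0.0, 'qpos': array([-7.04155491e+01,  1.38319939e+01,  2.13451563e-01,  7.65028932e+01,
        1.54244373e-04,  9.00012869e+01]), 'joint_vel': array([-1.90920047e-01,  3.95287663e-02, -1.19459094e-02, -1.40518280e-04,
       -3.58619680e-02, -2.04645596e-02]), 'tau': array([ 2.54849938e-04, -3.72315753e+01,  2.52408546e+01,  1.67964748e-02,
        3.31274975e-05, -7.19216739e-07]), 'tcp_pos': array([ 0.16738321, -0.4704682 ,  0.23041301]), 'orientation': array([[ 9.42155984e-01,  3.35173986e-01, -7.07894099e-04],
       [ 3.35174733e-01, -9.42153866e-01,  1.99773745e-03],
       [ 2.64446349e-06, -2.11944851e-03, -9.99997754e-01]]), 'force': array([ 0.52643669, -0.39939957,  0.36187956]), 'wrist_torque': array([ 0.04191834, -0.01537639,  0.01746155]), 'finger_gap': 0.08554141161029355} 0.0187
top {'fov_y': 42.172873537876455, 'cx': 307.28229282559727, 'cy': 199.0444842750709, 'D': array([0.0166038, 0.       , 0.       , 0.       , 0.       ]), 'pose': array([[ 0.12985145,  0.97005104, -0.2052793 ,  0.35618838],
       [-0.99153282,  0.12680196, -0.02799891, -0.22924306],
       [-0.00113055,  0.20717686,  0.97830285,  0.86496529],
       [ 0.        ,  0.        ,  0.        ,  1.        ]])}
side {'fov_y': 43.57073689592837, 'cx': 319.79420900636114, 'cy': 206.32794827913878, 'D': array([0.04564751, 0.        , 0.        , 0.        , 0.        ]), 'pose': array([[-0.91933071,  0.25492652, -0.29973909,  0.26350641],
       [-0.39325633, -0.62126678,  0.6777736 ,  0.36317201],
       [-0.01343548,  0.74097238,  0.67140109,  0.64535811],
       [ 0.        ,  0.        ,  0.        ,  1.        ]])}
```

View pics/top0.png

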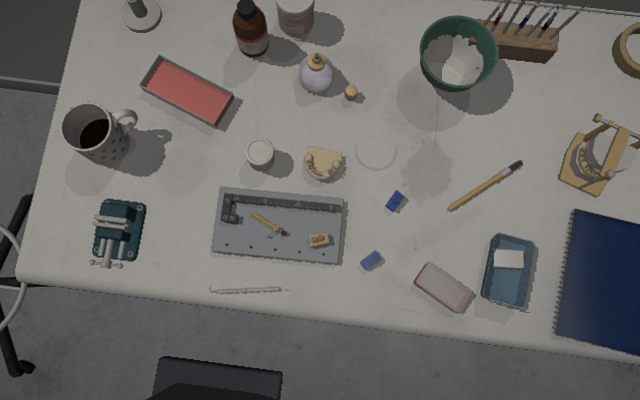

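View pics/side0.png

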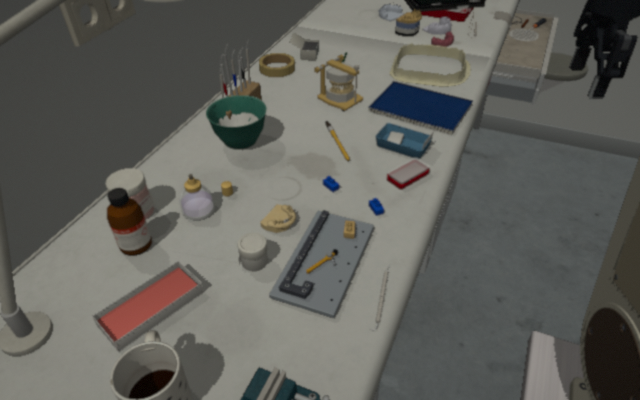

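The top view shows the plate at about (278,225) with the nest on the left (228,205), the segment at (319,240), the pawl from (253,213) to (285,233), the cast at (322,163) and the pot at (260,152). The side view shows the same layout. Next I'll zoom in and segment by colour.

```bash
cat > h.py <<'E'
import numpy as np,cv2
from cell import bot,eyes
def K(m):
    f=200/np.tan(np.radians(m['fov_y']/2)); return np.array([[f,0,m['cx']],[0,f,m['cy']],[0,0,1]])
def ray(n,uv):
    m=eyes.camera_model(n); u=cv2.undistortPoints(np.array(uv,float).reshape(-1,1,2),K(m),m['D'],None,None,None) if 0 else cv2.undistortPoints(np.array(uv,float).reshape(-1,1,2),K(m),m['D'])
    u=u.reshape(-1,2); d=np.c_[u[:,0],-u[:,1],-np.ones(len(u))]
    P=m['pose']; return P[:3,3],d@P[:3,:3].T
def onz(n,uv,z):
    o,d=ray(n,uv); return o+d*((z-o[2])/d[:,2])[:,None]
def proj(n,X):
    m=eyes.camera_model(n);P=m['pose'];c=(np.atleast_2d(X)-P[:3,3])@P[:3,:3]
    c=c*[1,-1,-1]
    return cv2.projectPoints(c.reshape(-1,1,3),np.zeros(3),np.zeros(3),K(m),m['D'])[0].reshape(-1,2)
E
python3 - <<'E'
import cv2
a=cv2.imread('pics/top0.png')[180:270,205:355]; cv2.imwrite('pics/ztop0.png',cv2.resize(a,None,fx=5,fy=5,interpolation=cv2.INTER_CUBIC))
a=cv2.imread('pics/side0.png')[205:320,265:380]; cv2.imwrite('pics/zside0.png',cv2.resize(a,None,fx=5,fy=5,interpolation=cv2.INTER_CUBIC))
E
```

```text
(no output)
```

View pics/ztop0.png

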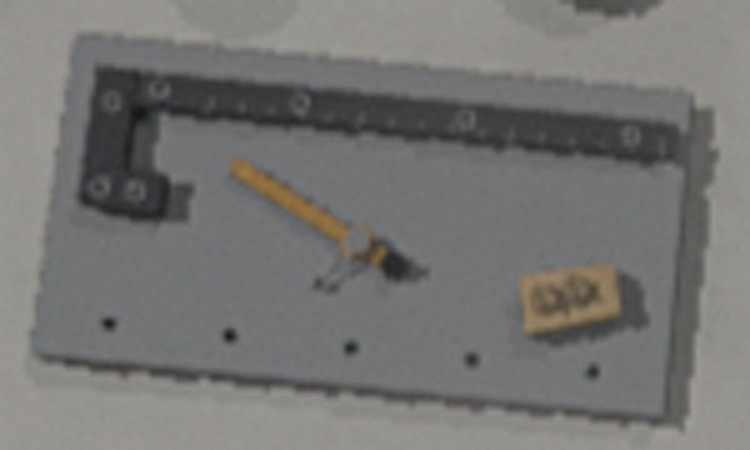

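View pics/zside0.png

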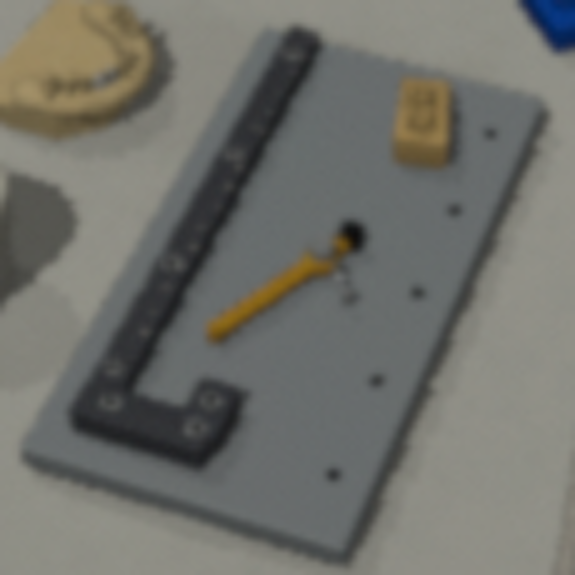

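The zoomed top view shows the plate's top corners in crop pixels at (78,35), (690,93), (667,415) and (35,352). The segment is at (521..618, 265..335). In the side zoom the corners are at (28,452), (347,553), (547,98) and (268,30).

```bash
cat > m0.py <<'E'
from h import *
t=lambda p:(np.array(p,float)+.5)/5-.5+[205,180]
s=lambda p:(np.array(p,float)+.5)/5-.5+[265,205]
# order: fence/nest, fence/start, robot/start, robot/nest
T=onz('top',t([(78,35),(690,93),(667,415),(35,352)]),.014)[:,:2]
S=onz('side',s([(28,452),(268,30),(547,98),(347,553)]),.014)[:,:2]
M=np.array([(55,105),(55,-105),(-55,-105),(-55,105)])/1000.
def fit(W):
    c=W.mean(0);H=(M-M.mean(0)).T@(W-c);a=np.arctan2(H[0,1]-H[1,0],H[0,0]+H[1,1]);R=np.array([[np.cos(a),-np.sin(a)],[np.sin(a),np.cos(a)]])
    return a,c,((W-c)@R-M)*1000
for n,W in(("T",T),("S",S)):
    a,c,r=fit(W);print(n,a,c,'\n',r.round(1))
a,c,_=fit((T+S)/2);print(a,c)
R=np.array([[np.cos(a),-np.sin(a)],[np.sin(a),np.cos(a)]])
def pl(X):return ((X[:,:2]-c)@R*1000).round(1)
if __name__=='__main__':
  for n,m,f,ps in(('top',t,fit(T),[(95,68),(685,158),(158,115),(685,165),(235,160),(165,183),(357,240)]),('side',s,fit(S),[(215,335),(145,370)])):
    c=f[1];R=np.array([[np.cos(f[0]),-np.sin(f[0])],[np.sin(f[0]),np.cos(f[0])]])
    for p in ps:
        print(n,p,pl(onz(n,m([p]),.021)),pl(onz(n,m([p]),.014)))
  # segment by colour
  for n in('top','side'):
    im=cv2.imread(f'pics/{n}0.png');hsv=cv2.cvtColor(im,cv2.COLOR_BGR2HSV)
    f=fit(T if n=='top' else S);c=f[1];R=np.array([[np.cos(f[0]),-np.sin(f[0])],[np.sin(f[0]),np.cos(f[0])]])
    mk=cv2.inRange(hsv,(8,60,60),(28,255,255));
    cs,_=cv2.findContours(mk,cv2.RETR_EXTERNAL,cv2.CHAIN_APPROX_NONE)
    for q in cs:
        x,y,w,h=cv2.boundingRect(q)
        b=(270<x<350 and 180<y<270) if n=='top' else (330<x<370 and 210<y<245)
        if b and cv2.contourArea(q)>60:
            print(n,x,y,w,h,cv2.contourArea(q)); r=cv2.minAreaRect(q);bx=cv2.boxPoints(r)
            print(bx.round(1).tolist(),pl(onz(n,bx,.028)).tolist(),pl(onz(n,bx,.014)).tolist())
E
python3 m0.py
```

```text
T 0.03372164913078551 [ 0.4866063  -0.16217224] 
 [[-1.1 -1.2]
 [-1.2  1.9]
 [ 0.8  0.5]
 [ 1.4 -1.2]]
S 0.03553651997483012 [ 0.48611198 -0.15999445] 
 [[-1.5 -0.6]
 [-1.3  0.9]
 [ 1.2 -0.3]
 [ 1.7  0. ]]
0.034631713533757 [ 0.48635914 -0.16108334]
top (95, 68) [[41.7 95.3]] [[43.2 96.6]]
top (685, 158) [[  30.2 -103. ]] [[  31.5 -103.3]]
top (158, 115) [[27.8 72.4]] [[29.2 73.6]]
top (685, 165) [[  27.8 -103.2]] [[  29.2 -103.5]]
top (235, 160) [[15.2 45.2]] [[16.4 46.1]]
top (165, 183) [[ 5.3 67.3]] [[ 6.5 68.4]]
top (357, 240) [[-7.5  2.1]] [[-6.5  2.6]]
side (215, 335) [[14.  45.1]] [[16.4 39.6]]
side (145, 370) [[29.5 66.4]] [[32.1 61.2]]
top 309 233 20 14 188.0
[[308.20001220703125, 235.10000610351562], [327.20001220703125, 232.0], [329.1000061035156, 243.3000030517578], [310.1000061035156, 246.5]] [[-15.8, -51.9], [-7.7, -82.1], [-25.9, -86.8], [-33.9, -56.7]] [[-13.9, -51.7], [-5.6, -82.4], [-24.1, -87.2], [-32.3, -56.6]]
side 344 221 11 18 156.0
[[344.0, 221.0], [354.0, 221.0], [354.0, 238.0], [344.0, 238.0]] [[-5.0, -80.5], [-21.6, -86.7], [-34.8, -46.8], [-18.7, -40.8]] [[-0.5, -94.4], [-17.5, -100.7], [-30.9, -59.8], [-14.5, -53.7]]
```

Both views agree on the plate: centre (0.486, -0.161), yaw about 0.0345 rad. The segment is centred near plate (-21,-69), with its flank turned about +0.23 rad from the fence. I'll use the closed fingers as a flat pusher, with tool x set along plate x.

```bash
python3 -m handwheel '[[[0,0,0.11],[0.035,0,0],1],[[0,0,0.11],[0.035,0,0],1],[[0,0,0.09],[0.035,0,0],1],[[0,0,0],[0.035,0,0],1],[[0,0,0],[0.035,0,0],1]]' 20; cat > st.py <<'E'
from h import *
a=0.0346;c=np.array([.4864,-.1610]);R=np.array([[np.cos(a),-np.sin(a)],[np.sin(a),np.cos(a)]])
def st():
    s=bot.observe();O=s['orientation'];t=s['tcp_pos']
    print('t',round(s['time'],2),'plate mm',((t[:2]-c)@R*1000).round(1),'z',round(t[2]*1000,1),'yaw err',round(np.arctan2(O[1,0],O[0,0])-a,4),'tilt',O[:2,2].round(4),'F plate',(s['force'][:2]@R).round(2),s['force'][2].round(2),'gap',round(s['finger_gap'],4))
if __name__=='__main__': st()
E
python3 st.py
```

```text
time: 0.52
tcp_pos: [0.3367, -0.4454, 0.2281]
orientation: [[1.0, 0.001, -0.006], [0.001, -1.0, 0.006], [-0.006, -0.006, -1.0]]
force: [-1.3, -1.6, 0.3]
finger_gap: 0.0255
t 0.52 plate mm [-159.4 -279.1] z 228.1 yaw err -0.0332 tilt [-0.0063  0.0057] F plate [-1.36 -1.56] 0.32 gap 0.0255
```

```bash
python3 -m handwheel '[[[0,0,-0.03],[0.02,-0.038,0],1],[[0,0,0],[0.02,-0.038,0],1],[[0,0,0],[0.02,-0.038,0],1],[[0,0,0],[0.02,-0.038,0],1],[[0,0,0],[0.01,-0.038,0],1]]' ; python3 st.py
```

```text
time: 0.93
tcp_pos: [0.4264, -0.2584, 0.2201]
orientation: [[1.0, 0.029, -0.012], [0.029, -1.0, 0.011], [-0.012, -0.011, -1.0]]
force: [0.1, -0.4, 0.5]
finger_gap: 0.0002
t 0.93 plate mm [-63.3 -95.2] z 220.1 yaw err -0.0057 tilt [-0.0119  0.0105] F plate [ 0.05 -0.39] 0.45 gap 0.0002
```

```bash
python3 -m handwheel '[[[-0.011,0.012,-0.006],[0.001,-0.01,0.038],1],[[0,0,0],[0.001,-0.01,0.038],1],[[0,0,0],[0.001,-0.009,0.038],1],[[0,0,0],[0,0,0.03],1],[[0,0,0],[0,0,0],1]]' ; python3 st.py
```

```text
time: 1.35
tcp_pos: [0.4322, -0.2185, 0.0735]
orientation: [[0.999, 0.05, 0.007], [0.05, -0.999, -0.001], [0.007, 0.001, -1.0]]
force: [-0.5, 1.4, -0.2]
finger_gap: 0.0002
t 1.35 plate mm [-56.1 -55.6] z 73.5 yaw err 0.0159 tilt [ 0.0068 -0.0008] F plate [-0.46  1.39] -0.22 gap 0.0002
```

```bash
python3 -m handwheel '[[[0.001,-0.007,0.016],[-0.002,0.009,0.02],1],[[0,0,0],[0,0,0.015],1],[[0,0,0],[0,0,0.005],1],[[0,0,0],[0,0,0],1],[[0,0,0],[0,0,0],1]]' ; python3 - <<'E'
from st import *
st()
for n,r in(('top',(180,270,205,355)),('side',(190,320,255,400))):
    p,d=eyes.camera(n); z=p[r[0]:r[1],r[2]:r[3],::-1]; cv2.imwrite(f'pics/{n}1.png',cv2.resize(z,None,fx=4,fy=4,interpolation=cv2.INTER_CUBIC))
E
```

```text
time: 1.77
tcp_pos: [0.4311, -0.2282, 0.0346]
orientation: [[0.999, 0.034, -0.002], [0.034, -0.999, 0.001], [-0.002, -0.001, -1.0]]
force: [0.6, -1.3, 0.2]
finger_gap: 0.0002
t 1.77 plate mm [-57.6 -65.2] z 34.6 yaw err -0.0005 tilt [-0.0025  0.0009] F plate [ 0.53 -1.33] 0.21 gap 0.0002
```

View pics/side1.png

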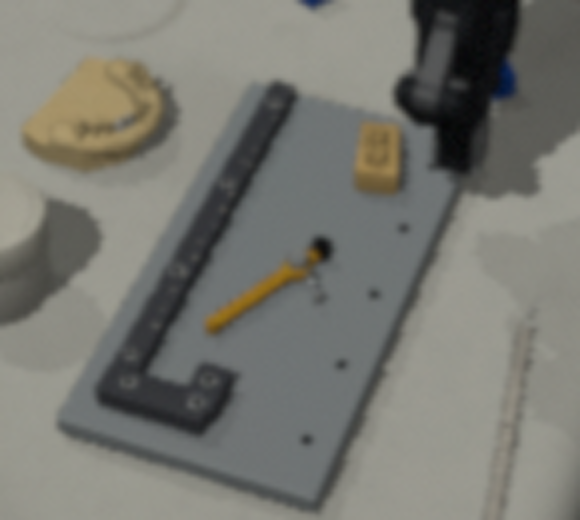

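View pics/top1.png

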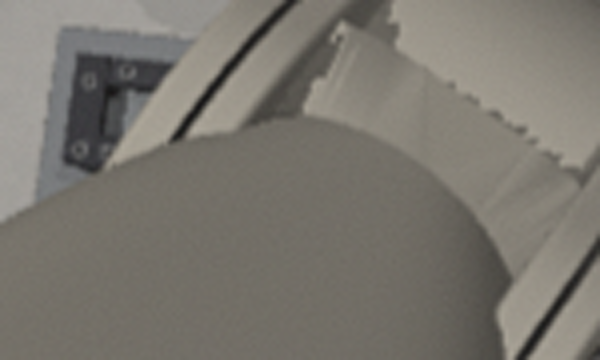

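The side view shows the fingertips at crop pixels (437..465,165), behind the segment at (378,158). The top view is blocked by the arm. I'll check the finger footprint by projection.

```bash
python3 - <<'E'
from st import *
s=bot.observe();t=s['tcp_pos'];O=s['orientation']
for p in [(0,0,0),(.011,0,0),(-.011,0,0),(0,.007,0),(0,-.007,0),(0,-.0145,0),(0,.0145,0),(0,0,-.02)]:
    print(p,((proj('side',t+O@np.array(p))-[255,190])*4).round())
E
```

```text
(0, 0, 0) [[460. 163.]]
(0.011, 0, 0) [[435. 156.]]
(-0.011, 0, 0) [[485. 169.]]
(0, 0.007, 0) [[465. 152.]]
(0, -0.007, 0) [[455. 174.]]
(0, -0.0145, 0) [[450. 185.]]
(0, 0.0145, 0) [[470. 141.]]
(0, 0, -0.02) [[462. 129.]]
```

```bash
python3 - <<'E'
from h import *
p,d=eyes.camera('side'); z=np.clip(p[170:250,325:405,::-1].astype(float)*1.8+20,0,255).astype(np.uint8); cv2.imwrite(f'pics/side2.png',cv2.resize(z,None,fx=7,fy=7,interpolation=cv2.INTER_CUBIC))
E
```

```text
(no output)
```

View pics/side2.png

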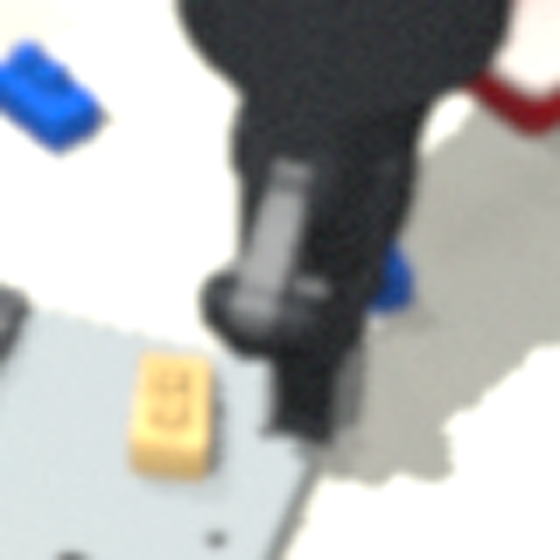

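The fingertips measure 22 mm (x) by about 14 mm (y) at the end. Lowering to 3 mm above the plate, then pushing.

```bash
python3 -m handwheel '[[[0.001,0.002,0],[0,0.001,0.01],1],[[0,0,0],[0,0,0.006],1],[[0,0,0],[0,0,0.001],1],[[0,0,0],[0,0,0],1],[[0,0,0],[0.002,0,0],1]]' ; python3 st.py
```

```text
time: 2.33
tcp_pos: [0.435, -0.2302, 0.0189]
orientation: [[0.999, 0.034, 0.005], [0.034, -0.999, -0.001], [0.005, 0.001, -1.0]]
force: [0.5, -0.5, 0.1]
finger_gap: 0.0
t 2.33 plate mm [-53.7 -67.4] z 18.9 yaw err -0.0006 tilt [ 0.0054 -0.001 ] F plate [ 0.44 -0.53] 0.06 gap 0.0
```

```bash
python3 -m handwheel '[[[0.001,-0.004,0],[0.004,0,0.001],1],[[0,0,0],[0.004,0,0],1],[[0,0,0],[0.004,0,0],1],[[0,0,0],[0.004,0,0],1],[[0,0,0],[0.004,0,0],1]]' ; python3 st.py;  python3 -m handwheel '[[[0,0,0],[0.003,0,0],1],[[0,0,0],[0.003,0,0],1],[[0,0,0],[0.003,0,0],1],[[0,0,0],[0.003,0,0],1],[[0,0,0],[0.001,0,0],1]]' ; cat > look.py <<'E'
from st import *
import sys
st(); p,d=eyes.camera('side'); cv2.imwrite('pics/raw_%s.png'%sys.argv[1],p[:,:,::-1]);z=np.clip(p[205:295,285:385,::-1].astype(float)*1.8+20,0,255).astype(np.uint8); cv2.imwrite('pics/%s.png'%sys.argv[1],cv2.resize(z,None,fx=6,fy=6,interpolation=cv2.INTER_CUBIC))
E
python3 look.py s3
```

```text
time: 2.75
tcp_pos: [0.457, -0.2294, 0.018]
orientation: [[0.999, 0.034, 0.001], [0.034, -0.999, 0.0], [0.001, -0.0, -1.0]]
force: [0.2, 0.4, 0.5]
finger_gap: -0.0002
t 2.75 plate mm [-31.8 -67.3] z 18.0 yaw err -0.0007 tilt [0.0009 0.0002] F plate [0.25 0.38] 0.51 gap -0.0002
time: 3.17
tcp_pos: [0.4727, -0.2289, 0.018]
orientation: [[0.999, 0.035, 0.002], [0.035, -0.999, -0.0], [0.002, 0.0, -1.0]]
force: [-0.3, -0.4, 0.9]
finger_gap: -0.0
t 3.17 plate mm [-16.1 -67.4] z 18.0 yaw err 0.0003 tilt [ 0.0016 -0.0003] F plate [-0.33 -0.43] 0.87 gap -0.0
```

View pics/s3.png

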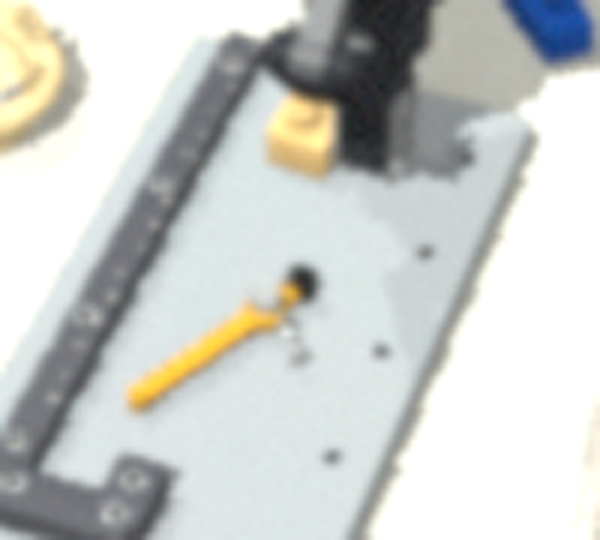

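The segment, nest end at (300,160), moves ahead of the fingers. Continuing to the fence.

```bash
python3 -m handwheel '[[[0,-0.001,0],[0.003,0,0],1],[[0,0,0],[0.003,0,0],1],[[0,0,0],[0.002,0,0],1],[[0,0,0],[0.001,0,0],1],[[0,0,0],[0.001,0,0],1]]' ; python3 look.py s4; python3 -m handwheel '[[[0,0,0],[0.001,0,0],1],[[0,0,0],[0.001,0,0],1],[[0,0,0],[0.001,0,0],1],[[0,0,0],[0.001,0,0],1],[[0,0,0],[0.001,0,0],1]]' ; python3 look.py s5
```

```text
time: 3.63
tcp_pos: [0.483, -0.2284, 0.018]
orientation: [[0.999, 0.034, -0.0], [0.034, -0.999, -0.0], [-0.0, 0.0, -1.0]]
force: [-0.1, -0.0, 1.4]
finger_gap: -0.0002
t 3.63 plate mm [ -5.7 -67.3] z 18.0 yaw err -0.0001 tilt [-0.0003 -0.0001] F plate [-0.11 -0.04] 1.36 gap -0.0002
time: 4.1
tcp_pos: [0.4881, -0.2283, 0.018]
orientation: [[0.999, 0.034, -0.001], [0.034, -0.999, -0.0], [-0.001, 0.0, -1.0]]
force: [0.1, 0.2, -0.1]
finger_gap: -0.0
t 4.1 plate mm [ -0.6 -67.3] z 18.0 yaw err -0.0003 tilt [-0.0007 -0.    ] F plate [0.11 0.24] -0.08 gap -0.0
```

View pics/s5.png

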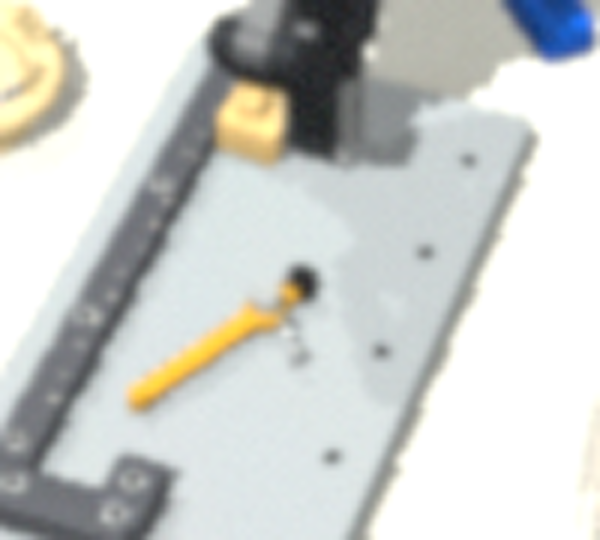

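The segment's nose at (222,140) is nearly touching the fence. No force yet, so I continue in small steps.

```bash
for i in 1; do python3 -m handwheel '[[[0,0,0],[0.0006,0,0],1],[[0,0,0],[0.0006,0,0],1],[[0,0,0],[0.0006,0,0],1],[[0,0,0],[0.0006,0,0],1],[[0,0,0],[0,0,0],1]]' ; done; python3 look.py s6
```

```text
time: 4.57
tcp_pos: [0.4888, -0.2283, 0.0179]
orientation: [[0.999, 0.034, -0.005], [0.034, -0.999, -0.0], [-0.005, 0.0, -1.0]]
force: [-0.8, -0.4, 1.1]
finger_gap: 0.0002
t 4.57 plate mm [  0.1 -67.3] z 17.9 yaw err -0.001 tilt [-0.0046 -0.0005] F plate [-0.77 -0.37] 1.06 gap 0.0002
```

View pics/s6.png

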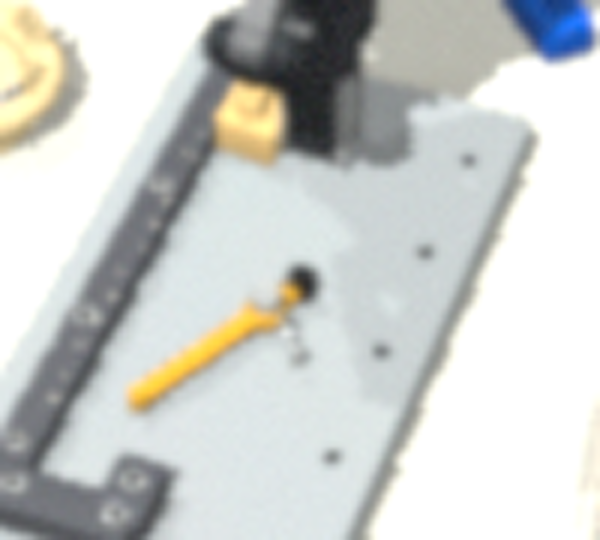

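TCP x has stalled at 0.1, putting the front at 11.1 mm, where it should be with the segment flush. One more firm press to confirm.

```bash
python3 -m handwheel '[[[0,0.003,0],[0.001,0,0],1],[[0,0,0],[0.001,0,0],1],[[0,0,0],[0.001,0,0],1],[[0,0,0],[0.001,0,0],1],[[0,0,0],[0.001,0,0],1]]' ; python3 st.py
```

```text
time: 5.03
tcp_pos: [0.4888, -0.2283, 0.0178]
orientation: [[0.999, 0.032, -0.011], [0.032, -0.999, -0.001], [-0.011, 0.001, -1.0]]
force: [-4.4, -0.4, 5.2]
finger_gap: 0.0
t 5.03 plate mm [  0.1 -67.3] z 17.8 yaw err -0.0028 tilt [-0.011 -0.001] F plate [-4.37 -0.23] 5.19 gap 0.0
```

Firm contact (-4.4 N, no advance). Backing off along -x.

```bash
python3 -m handwheel '[[[0,0,0],[-0.003,0,0],1],[[0,0.004,0],[-0.005,0,0],1],[[0,0.004,0],[-0.008,0,0],1],[[0,0,0],[-0.012,0,0],1],[[0,0,0],[-0.01,0,0],1]]' ; python3 look.py s7
```

```text
time: 5.45
tcp_pos: [0.4543, -0.2297, 0.0181]
orientation: [[0.999, 0.035, 0.008], [0.035, -0.999, -0.001], [0.008, 0.001, -1.0]]
force: [0.0, 0.5, -0.1]
finger_gap: 0.0001
t 5.45 plate mm [-34.4 -67.5] z 18.1 yaw err 0.0001 tilt [ 0.0079 -0.0012] F plate [0.04 0.49] -0.08 gap 0.0001
```

View pics/s7.png

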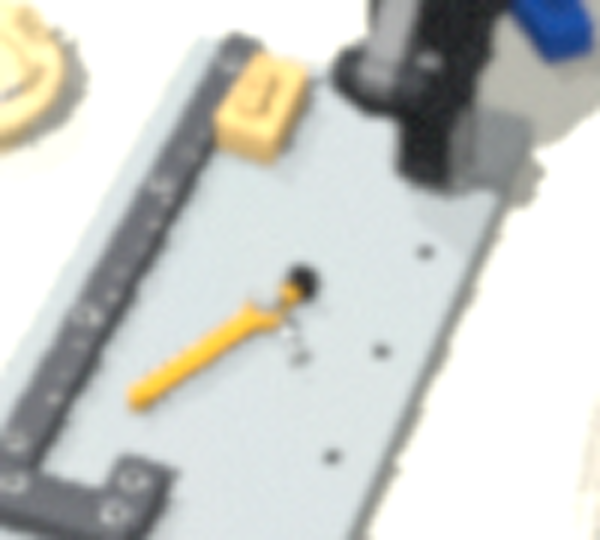

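The segment lies flush along the fence: top face (215..308, 52..112), foot of the nose end at (217,140)–(268,160). Computing where the trailing end is.

```bash
python3 - <<'E'
from st import *
f=lambda p:(np.array([p],float)+.5)/6-.5+[285,205]
for p,z in[((217,142),.014),((268,161),.014),((217,108),.028),((272,128),.028),((308,70),.028),((308,94),.014),((258,54),.028)]:
    X=onz('side',f(p),z); print(p,z,((X[:,:2]-c)@R*1000).round(1))
E
```

```text
(217, 142) 0.014 [[ 32.3 -61.2]]
(268, 161) 0.014 [[ 15.2 -59. ]]
(217, 108) 0.028 [[ 32.2 -61.4]]
(272, 128) 0.028 [[ 14.  -59.1]]
(308, 70) 0.028 [[ 12.5 -86.1]]
(308, 94) 0.014 [[ 13.8 -90.1]]
(258, 54) 0.028 [[ 29.  -87.5]]
```

```bash
python3 -m handwheel '[[[0,-0.006,0],[0,0.012,0],1],[[0,0,0],[0,0.012,0],1],[[0,0,0],[0,0.011,0],1],[[0,0,0],[0,0.003,0],1],[[0,0,0],[0,0,0],1]]' ; python3 st.py;
```

```text
time: 5.92
tcp_pos: [0.4546, -0.2726, 0.0186]
orientation: [[0.999, 0.033, 0.003], [0.033, -0.999, -0.002], [0.003, 0.002, -1.0]]
force: [0.6, -0.1, 0.5]
finger_gap: -0.0001
t 5.92 plate mm [ -35.6 -110.5] z 18.6 yaw err -0.0017 tilt [ 0.003  -0.0024] F plate [ 0.61 -0.15] 0.49 gap -0.0001
```

```bash
python3 -m handwheel '[[[0.002,-0.003,-0.002],[0.015,0,0.001],1],[[0,0,0],[0.015,0,0],1],[[0,0,0],[0.012,0,0],1],[[0,0,0],[0.006,0,0],1],[[0,0,0],[0,0,0],1]]' ; python3 look.py s8
```

```text
time: 6.33
tcp_pos: [0.505, -0.2734, 0.0167]
orientation: [[1.0, 0.031, 0.0], [0.031, -1.0, 0.0], [0.0, -0.0, -1.0]]
force: [-0.1, 0.1, 0.1]
finger_gap: 0.0002
t 6.33 plate mm [  14.7 -112.9] z 16.7 yaw err -0.0034 tilt [0.0003 0.0004] F plate [-0.11  0.07] 0.05 gap 0.0002
```

View pics/s8.png

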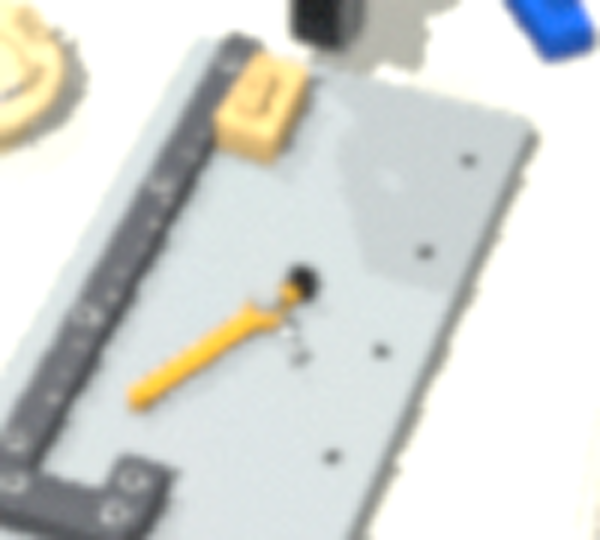

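The fingers at (330,20) are behind the trailing end. Advancing along the fence.

```bash
python3 -m handwheel '[[[0,0,-0.003],[0.001,-0.004,0],1],[[0,0,0],[0,-0.004,0],1],[[0,0,0],[0,-0.003,0],1],[[0,0,0],[0,-0.003,0],1],[[0,0,0],[0,-0.003,0],1]]' ; python3 st.py; python3 -m handwheel '[[[0,0,-0.001],[0,-0.003,0],1],[[0,0,0],[0,-0.003,0],1],[[0,0,0],[0,-0.003,0],1],[[0,0,0],[0,-0.003,0],1],[[0,0,0],[0,-0.003,0],1]]' ; python3 look.py s9
```

```text
time: 6.8
tcp_pos: [0.5017, -0.2545, 0.0161]
orientation: [[0.999, 0.033, -0.004], [0.033, -0.999, 0.002], [-0.004, -0.002, -1.0]]
force: [0.0, -0.0, -0.1]
finger_gap: 0.0003
t 6.8 plate mm [ 12. -94.] z 16.1 yaw err -0.0017 tilt [-0.0036  0.0018] F plate [ 0.05 -0.01] -0.1 gap 0.0003
time: 7.22
tcp_pos: [0.5004, -0.2376, 0.0165]
orientation: [[0.999, 0.034, -0.004], [0.034, -0.999, 0.002], [-0.004, -0.002, -1.0]]
force: [0.0, -0.5, -0.5]
finger_gap: -0.0
t 7.22 plate mm [ 11.4 -77. ] z 16.5 yaw err -0.0005 tilt [-0.0038  0.0017] F plate [ 0.01 -0.53] -0.48 gap -0.0
```

View pics/s9.png

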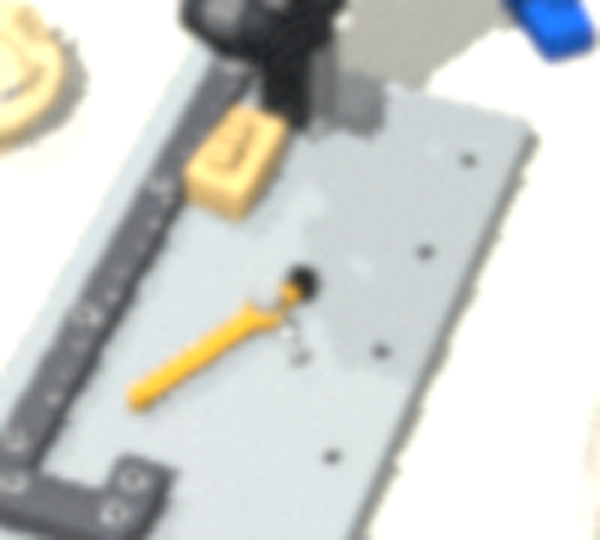

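The segment slides along the fence, nose at (187,175). The tool drifted to x = 11.4, so I add a +x component, which also keeps the segment pressed to the fence.

```bash
python3 -m handwheel '[[[-0.001,0.003,0],[0.0015,-0.002,0],1],[[0,0,0],[0.001,-0.002,0],1],[[0,0,0],[0.001,-0.002,0],1],[[0,0,0],[0.001,-0.002,0],1],[[0,0,0],[0.001,-0.002,0],1]]' ; python3 look.py s10
```

```text
time: 7.68
tcp_pos: [0.5052, -0.2269, 0.0166]
orientation: [[0.999, 0.034, -0.002], [0.034, -0.999, -0.001], [-0.002, 0.001, -1.0]]
force: [-2.0, -2.4, 1.0]
finger_gap: 0.0
t 7.68 plate mm [ 16.6 -66.5] z 16.6 yaw err -0.0008 tilt [-0.0021 -0.0012] F plate [-2.07 -2.34] 0.99 gap 0.0
```

View pics/s10.png

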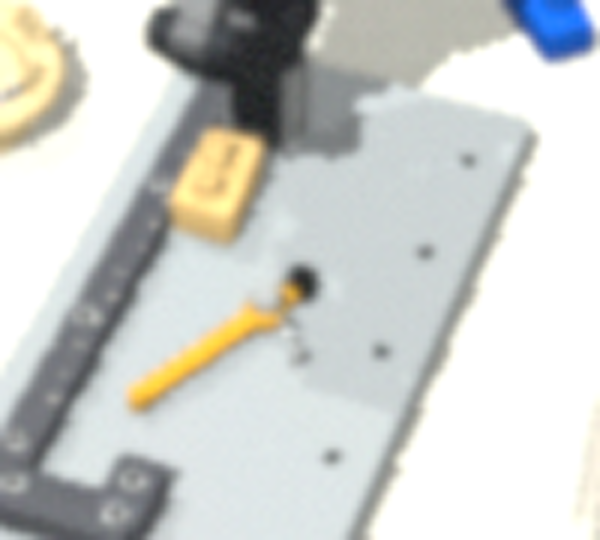

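The segment looks turned slightly, with its nose away from the fence. Measuring that.

```bash
cat > seg.py <<'E'
from st import *
import sys
im=cv2.imread(sys.argv[1]);hsv=cv2.cvtColor(im,cv2.COLOR_BGR2HSV)
mk=cv2.inRange(hsv,(8,60,60),(28,255,255)); mk[:, :285]=0; mk[:205]=0;mk[300:]=0;mk[:,380:]=0
mk[:,:]=mk
z=cv2.resize(np.clip(im[205:260,290:350].astype(float)*1.8,0,255).astype(np.uint8),None,fx=10,fy=10,interpolation=cv2.INTER_CUBIC);cv2.imwrite(sys.argv[2],z)
E
python3 seg.py pics/raw_s10.png pics/z10.png
```

```text
(no output)
```

View pics/z10.png

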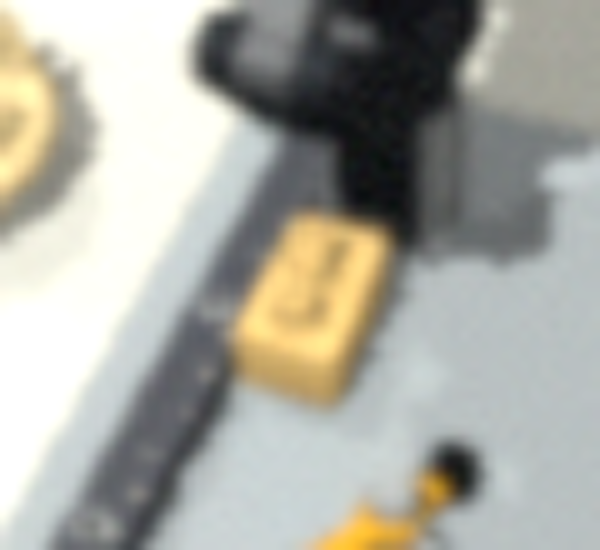

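```bash
for k in s7 s9; do python3 seg.py pics/raw_$k.png pics/z_$k.png; done; python3 - <<'E'
import cv2,numpy as np
cv2.imwrite('pics/cmp.png',cv2.resize(np.hstack([cv2.imread(f'pics/z_{k}.png')[:450] for k in('s7','s9')]),None,fx=.65,fy=.65))
from st import *
f=lambda p:(np.array([p],float)+.5)/10-.5+[290,205]
for p,z in[((238,330),.028),((338,370),.028),((395,232),.028),((303,213),.028),((240,370),.014),((330,402),.014)]:
    X=onz('side',f(p),z); print(p,z,((X[:,:2]-c)@R*1000).round(1))
E
```

```text
(238, 330) 0.028 [[ 30.8 -22.4]]
(338, 370) 0.028 [[ 11.3 -19.5]]
(395, 232) 0.028 [[ 13.8 -54.3]]
(303, 213) 0.028 [[ 30.7 -53.1]]
(240, 370) 0.014 [[ 32.2 -26.1]]
(330, 402) 0.014 [[ 14.7 -24.4]]
```

View pics/cmp.png

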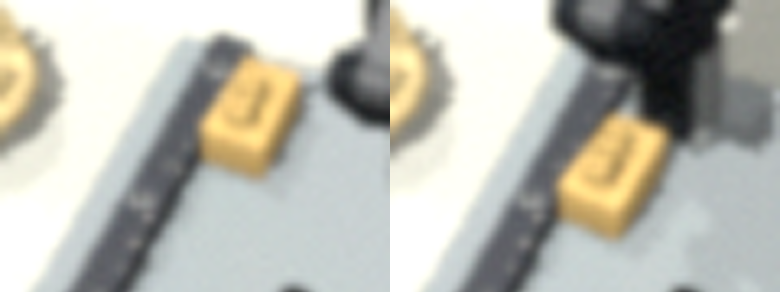

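The flank now reads x = 30.8 and 30.7 at its two ends, so it is flush. The earlier s7 view hinted that the trailing end stood off about 2–3 mm after the first push, because the back face is askew and I pushed near the nose. I'll re-press it square, nearer the trailing end, before sliding on.

```bash
python3 -m handwheel '[[[0,0.002,0],[0,0.004,0],1],[[0,0,0],[0,0.004,0],1],[[0,0,0],[-0.015,0,0],1],[[0,0,0],[-0.02,0,0],1],[[0,0,0],[-0.01,0,0],1]]' ; python3 st.py
```

```text
time: 8.15
tcp_pos: [0.4641, -0.2368, 0.0166]
orientation: [[0.999, 0.037, 0.007], [0.037, -0.999, 0.0], [0.007, -0.0, -1.0]]
force: [-0.3, 1.2, -0.1]
finger_gap: -0.0002
t 8.15 plate mm [-24.9 -75. ] z 16.6 yaw err 0.0026 tilt [0.0067 0.0005] F plate [-0.24  1.24] -0.06 gap -0.0002
```

```bash
python3 -m handwheel '[[[0,-0.004,0.001],[0,-0.009,0],1],[[0,0,0],[0,-0.009,0],1],[[0,0,0],[0,-0.008,0],1],[[0,0,0],[0.003,0,0],1],[[0,0,0],[0.004,0,0],1]]' ; python3 st.py;python3 -m handwheel '[[[0,0,0],[0.004,0,0],1],[[0,0,0],[0.003,0,0],1],[[0,0,0],[0.003,0,0],1],[[0,0,0],[0.002,0,0],1],[[0,0,0],[0.001,0,0],1]]' ; python3 look.py s11
```

```text
time: 8.57
tcp_pos: [0.4696, -0.2084, 0.0168]
orientation: [[0.999, 0.034, 0.003], [0.034, -0.999, 0.002], [0.003, -0.002, -1.0]]
force: [-0.6, -1.0, 0.1]
finger_gap: -0.0
t 8.57 plate mm [-18.5 -46.7] z 16.8 yaw err -0.001 tilt [0.003  0.0022] F plate [-0.68 -1.  ] 0.1 gap -0.0
time: 8.98
tcp_pos: [0.488, -0.2077, 0.0173]
orientation: [[0.999, 0.037, 0.007], [0.037, -0.999, 0.001], [0.007, -0.001, -1.0]]
force: [-0.7, 0.1, -0.6]
finger_gap: -0.0002
t 8.98 plate mm [ -0.1 -46.7] z 17.3 yaw err 0.002 tilt [0.0067 0.0008] F plate [-0.66  0.15] -0.56 gap -0.0002
```

View pics/s11.png

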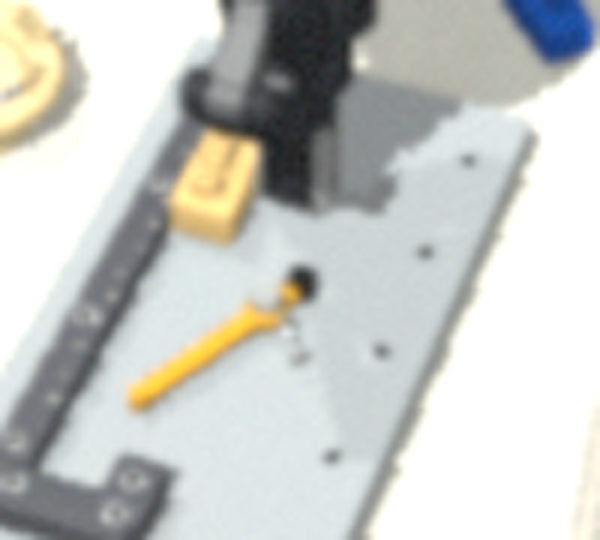

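The fingers at (290,200) are just short of the back face. Pressing gently.

```bash
python3 -m handwheel '[[[0,-0.004,0],[0.0008,0,0],1],[[0,0,0],[0.0008,0,0],1],[[0,0,0],[0.0008,0,0],1],[[0,0,0],[0.0008,0,0],1],[[0,0,0],[0.0008,0,0],1]]' ; python3 st.py; python3 -m handwheel '[[[0,0,0],[0.0008,0,0],1],[[0,0,0],[0.0008,0,0],1],[[0,0,0],[0.0008,0,0],1],[[0,0,0],[0.0008,0,0],1],[[0,0,0],[0.0008,0,0],1]]'; python3 st.py
```

```text
time: 9.45
tcp_pos: [0.4893, -0.2078, 0.0167]
orientation: [[0.999, 0.035, -0.003], [0.035, -0.999, 0.001], [-0.003, -0.001, -1.0]]
force: [-2.4, -1.0, 2.9]
finger_gap: -0.0004
t 9.45 plate mm [  1.3 -46.8] z 16.7 yaw err 0.0006 tilt [-0.0033  0.001 ] F plate [-2.46 -0.88] 2.95 gap -0.0004
time: 9.87
tcp_pos: [0.4893, -0.2077, 0.0166]
orientation: [[0.999, 0.034, -0.011], [0.034, -0.999, 0.001], [-0.011, -0.001, -1.0]]
force: [-4.8, -0.9, 3.8]
finger_gap: 0.0001
t 9.87 plate mm [  1.3 -46.8] z 16.6 yaw err -0.001 tilt [-0.0109  0.0008] F plate [-4.84 -0.72] 3.82 gap 0.0001
```

It stalls at x = 1.3 with 4.8 N, so it is square on the fence. Backing off and going round behind it.

```bash
python3 -m handwheel '[[[0,0,0],[-0.003,0,0],1],[[0,0.004,0],[-0.005,0,0],1],[[0,0.002,0],[-0.009,0,0],1],[[0,0,0],[-0.006,0.004,0],1],[[0,0,0],[0,0.01,0],1]]' ; python3 look.py s12; python3 -m handwheel '[[[0,-0.003,0],[0,0.011,0],1],[[0,0,0],[0,0.008,0],1],[[0,0,0],[0.006,0.002,0],1],[[0,0,0],[0.012,0,0],1],[[0,0,0],[0.012,0,0],1]]'; python3 st.py
```

```text
time: 10.28
tcp_pos: [0.4686, -0.2216, 0.0167]
orientation: [[0.999, 0.037, 0.003], [0.037, -0.999, 0.002], [0.003, -0.002, -1.0]]
force: [0.4, 0.3, -0.1]
finger_gap: -0.0001
t 10.28 plate mm [-19.9 -60. ] z 16.7 yaw err 0.0028 tilt [0.0026 0.0021] F plate [0.42 0.29] -0.12 gap -0.0001
time: 10.75
tcp_pos: [0.501, -0.2503, 0.0176]
orientation: [[1.0, 0.029, 0.003], [0.029, -1.0, -0.001], [0.002, 0.001, -1.0]]
force: [1.6, 0.3, -0.1]
finger_gap: 0.0
t 10.75 plate mm [ 11.5 -89.7] z 17.6 yaw err -0.0054 tilt [ 0.0025 -0.0014] F plate [1.65 0.21] -0.13 gap 0.0
```

```bash
python3 seg.py pics/raw_s12.png pics/z_s12.png
```

```text
(no output)
```

View pics/z_s12.png

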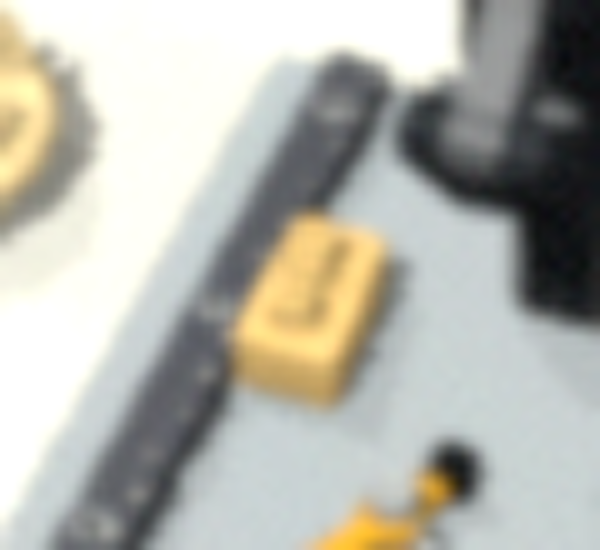

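The segment sits flush on the fence: flank edge (235,330)→(305,215), parallel to the fence. Now getting the pusher exactly placed behind it.

```bash
python3 -m handwheel '[[[0,-0.002,-0.004],[0.004,0,0],1],[[0,0,0],[0,0,0],1],[[0,0,0],[0,0,0],1],[[0,0,0],[0,-0.004,0],1],[[0,0,0],[0,-0.004,0],1]]' ; python3 st.py
```

```text
time: 11.17
tcp_pos: [0.5076, -0.2438, 0.017]
orientation: [[0.999, 0.033, 0.002], [0.033, -0.999, -0.002], [0.002, 0.002, -1.0]]
force: [-0.2, 1.5, -0.1]
finger_gap: -0.0
t 11.17 plate mm [ 18.3 -83.4] z 17.0 yaw err -0.0019 tilt [ 0.0018 -0.0019] F plate [-0.18  1.53] -0.06 gap -0.0
```

```bash
python3 -m handwheel '[[[0.002,-0.002,-0.002],[-0.001,-0.003,0],1],[[0,0,0],[0,-0.003,0],1],[[0,0,0],[0,-0.003,0],1],[[0,0,0],[0,-0.003,0],1],[[0,0,0],[0,-0.002,0],1]]' ; python3 st.py
```

```text
time: 11.58
tcp_pos: [0.5045, -0.2269, 0.0171]
orientation: [[0.999, 0.036, -0.001], [0.036, -0.999, 0.001], [-0.001, -0.001, -1.0]]
force: [0.1, 0.6, 0.3]
finger_gap: 0.0003
t 11.58 plate mm [ 15.8 -66.5] z 17.1 yaw err 0.0012 tilt [-0.0015  0.0012] F plate [0.16 0.62] 0.29 gap 0.0003
```

```bash
python3 -m handwheel '[[[0,0.001,0.001],[0.0005,-0.003,0],1],[[0,0,0],[0.0004,-0.003,0],1],[[0,0,0],[0.0004,-0.003,0],1],[[0,0,0],[0.0004,-0.003,0],1],[[0,0,0],[0.0004,-0.003,0],1]]' ; python3 st.py;  python3 -m handwheel '[[[0,0,0],[0.0004,-0.003,0],1],[[0,0,0],[0.0004,-0.003,0],1],[[0,0,0],[0.0003,-0.003,0],1],[[0,0,0],[0.0003,-0.003,0],1],[[0,0,0],[0.0003,-0.003,0],1]]' ; python3 look.py s13
```

```text
time: 12.0
tcp_pos: [0.5054, -0.2112, 0.0173]
orientation: [[0.999, 0.034, -0.002], [0.034, -0.999, -0.001], [-0.002, 0.001, -1.0]]
force: [-0.9, -1.3, -0.5]
finger_gap: 0.0001
t 12.0 plate mm [ 17.3 -50.8] z 17.3 yaw err -0.0006 tilt [-0.0016 -0.0012] F plate [-0.9  -1.23] -0.48 gap 0.0001
time: 12.42
tcp_pos: [0.5052, -0.1966, 0.0174]
orientation: [[0.999, 0.032, -0.005], [0.032, -0.999, -0.005], [-0.005, 0.005, -1.0]]
force: [-2.8, -3.1, 1.8]
finger_gap: 0.0
t 12.42 plate mm [ 17.5 -36.2] z 17.4 yaw err -0.0023 tilt [-0.0048 -0.0054] F plate [-2.91 -2.96] 1.85 gap 0.0
```

View pics/s13.png

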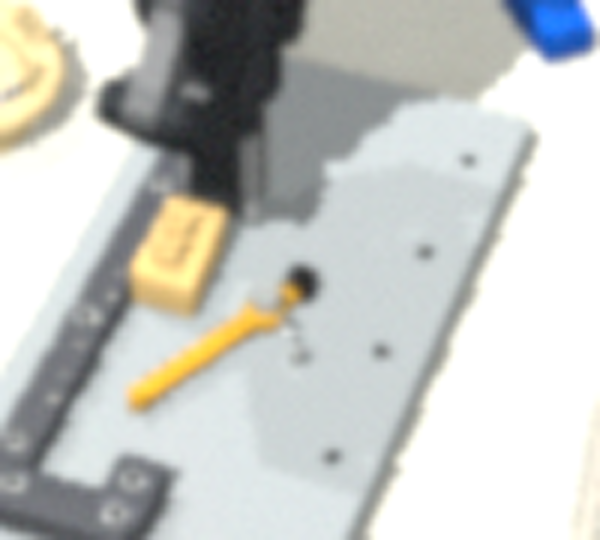

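The segment is flush on the fence, with its nose at (135,265) and approaching the pawl. There is about 3 N of sideways force, so I drop the x bias.

```bash
python3 -m handwheel '[[[0.003,0.003,-0.002],[-0.0002,-0.003,0],1],[[0,0,0],[0,-0.003,0],1],[[0,0,0],[0.0001,-0.003,0],1],[[0,0,0],[0.0001,-0.003,0],1],[[0,0,0],[0.0002,-0.003,0],1]]' ; python3 st.py;  python3 -m handwheel '[[[0,0,0],[0.0002,-0.003,0],1],[[0,0,0],[0.0002,-0.003,0],1],[[0,0,0],[0.0002,-0.003,0],1],[[0,0,0],[0.0002,-0.003,0],1],[[0,0,0],[0.0002,-0.003,0],1]]' ; python3 look.py s14
```

```text
time: 12.88
tcp_pos: [0.5049, -0.1795, 0.0173]
orientation: [[0.999, 0.035, -0.001], [0.035, -0.999, -0.001], [-0.001, 0.001, -1.0]]
force: [-2.6, -3.1, 1.0]
finger_gap: 0.0002
t 12.88 plate mm [ 17.9 -19.2] z 17.3 yaw err 0.0002 tilt [-0.0012 -0.0009] F plate [-2.74 -2.96] 0.97 gap 0.0002
time: 13.3
tcp_pos: [0.5046, -0.166, 0.0176]
orientation: [[0.999, 0.033, -0.003], [0.033, -0.999, -0.008], [-0.003, 0.008, -1.0]]
force: [-3.2, -6.3, 1.1]
finger_gap: 0.0002
t 13.3 plate mm [18.  -5.6] z 17.6 yaw err -0.0015 tilt [-0.0032 -0.0083] F plate [-3.41 -6.18] 1.08 gap 0.0002
```

View pics/s14.png

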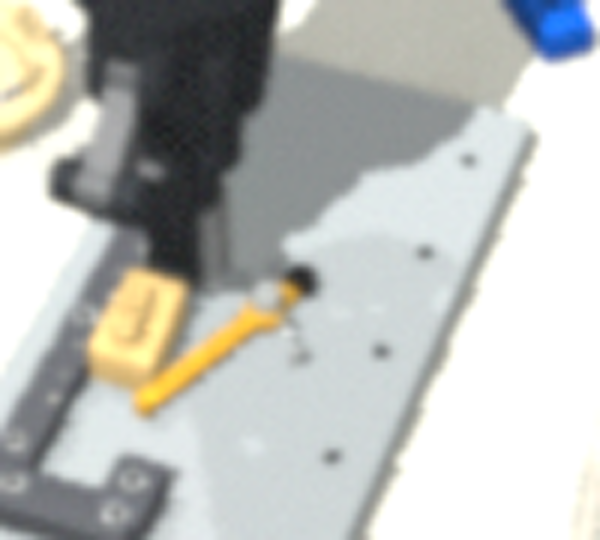

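The pawl is being pushed aside, with its tip at (145,405) and the segment's back edge alongside. The segment stays on the fence. Continuing.

```bash
python3 -m handwheel '[[[0.006,0.002,-0.001],[-0.0004,-0.003,0],1],[[0,0,0],[-0.0001,-0.003,0],1],[[0,0,0],[0,-0.003,0],1],[[0,0,0],[0,-0.003,0],1],[[0,0,0],[0,-0.003,0],1]]' ; python3 st.py;  python3 -m handwheel '[[[0.003,0.001,0],[0,-0.003,0],1],[[0,0,0],[0,-0.003,0],1],[[0,0,0],[0,-0.003,0],1],[[0,0,0],[0,-0.003,0],1],[[0,0,0],[0,-0.003,0],1]]' ; python3 look.py s15
```

```text
time: 13.77
tcp_pos: [0.5041, -0.1529, 0.0181]
orientation: [[0.999, 0.032, -0.0], [0.032, -0.999, -0.009], [-0.001, 0.009, -1.0]]
force: [-1.7, -4.6, 0.6]
finger_gap: 0.0
t 13.77 plate mm [18.   7.5] z 18.1 yaw err -0.0029 tilt [-0.0003 -0.0093] F plate [-1.83 -4.5 ] 0.56 gap 0.0
time: 14.18
tcp_pos: [0.5037, -0.1367, 0.0181]
orientation: [[1.0, 0.031, 0.001], [0.031, -0.999, -0.007], [0.001, 0.007, -1.0]]
force: [-1.3, -3.9, 1.6]
finger_gap: -0.0005
t 14.18 plate mm [18.1 23.7] z 18.1 yaw err -0.0033 tilt [ 0.0008 -0.0072] F plate [-1.44 -3.88] 1.64 gap -0.0005
```

View pics/s15.png

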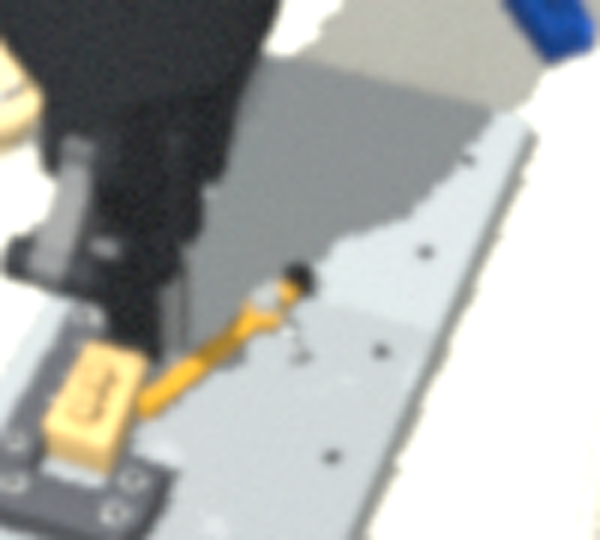

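The segment's nose (80,465) is just entering the pocket between the fence and the cheek. Finishing in smaller steps.

```bash
python3 -m handwheel '[[[0.004,0,-0.003],[-0.0001,-0.0025,0.0005],1],[[0,0,0],[0,-0.0025,0],1],[[0,0,0],[0,-0.002,0],1],[[0,0,0],[0,-0.0015,0],1],[[0,0,0],[0,-0.001,0],1]]' ; python3 look.py s16
```

```text
time: 14.65
tcp_pos: [0.5048, -0.1262, 0.0181]
orientation: [[0.999, 0.035, 0.004], [0.035, -0.999, -0.004], [0.003, 0.004, -1.0]]
force: [-1.4, -4.5, 0.6]
finger_gap: -0.0001
t 14.65 plate mm [19.6 34.1] z 18.1 yaw err 0.0009 tilt [ 0.0035 -0.004 ] F plate [-1.59 -4.45] 0.59 gap -0.0001
```

View pics/s16.png

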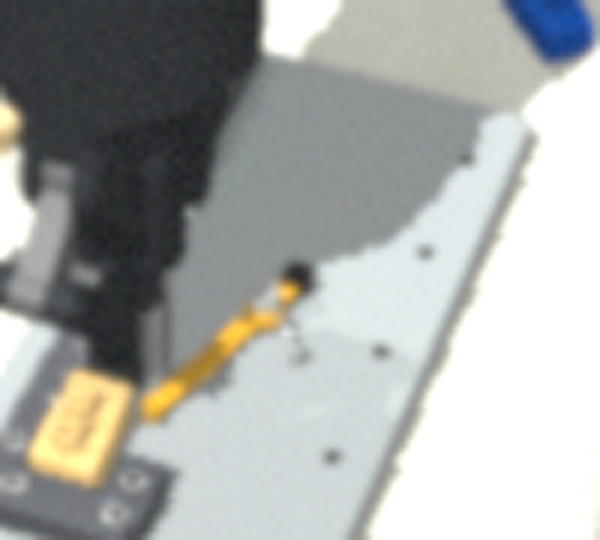

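The segment is about 4 mm short of the stop. The pusher's x has crept to 19.6, so I ease that back and continue.

```bash
python3 -m handwheel '[[[0.002,-0.003,0],[-0.0012,-0.001,0],1],[[0,0,0],[-0.0005,-0.001,0],1],[[0,0,0],[0,-0.001,0],1],[[0,0,0],[0,-0.001,0],1],[[0,0,0],[0,-0.001,0],1]]' ; python3 look.py s17
```

```text
time: 15.12
tcp_pos: [0.5047, -0.1242, 0.0185]
orientation: [[0.999, 0.034, 0.004], [0.034, -0.999, -0.009], [0.003, 0.009, -1.0]]
force: [-0.4, -7.0, 1.1]
finger_gap: 0.0003
t 15.12 plate mm [19.5 36.1] z 18.5 yaw err -0.001 tilt [ 0.0036 -0.0089] F plate [-0.66 -6.99] 1.06 gap 0.0003
```

View pics/s17.png

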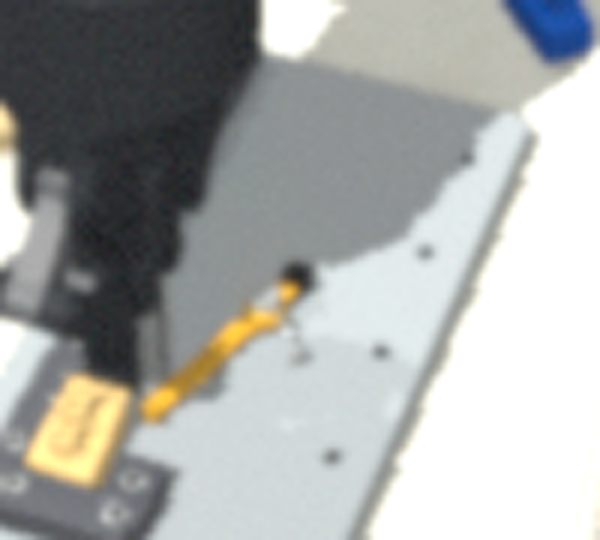

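```bash
python3 -m handwheel '[[[0.003,-0.003,0],[-0.001,-0.001,0],1],[[0,0,0],[-0.0005,-0.0012,0],1],[[0,0,0],[0,-0.0012,0],1],[[0,0,0],[0,-0.0012,0],1],[[0,0,0],[0,-0.0012,0],1]]' ; python3 look.py s18
```

```text
time: 15.58
tcp_pos: [0.5047, -0.1242, 0.019]
orientation: [[1.0, 0.029, 0.003], [0.029, -0.999, -0.018], [0.003, 0.018, -1.0]]
force: [-0.1, -7.9, 0.3]
finger_gap: -0.0002
t 15.58 plate mm [19.6 36.2] z 19.0 yaw err -0.0055 tilt [ 0.0034 -0.0179] F plate [-0.33 -7.93] 0.27 gap -0.0002
```

View pics/s18.png

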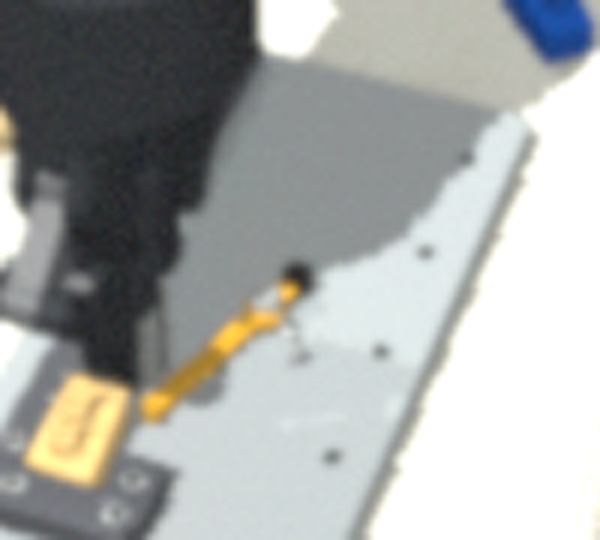

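It has stalled with the force rising. Checking whether that is the end stop: nose edge (25,460)–(97,487).

```bash
python3 seg.py pics/raw_s18.png /tmp/x.png; python3 - <<'E'
from st import *
im=cv2.imread('pics/raw_s18.png')[255:305,270:330]; cv2.imwrite('pics/z18.png',cv2.resize(np.clip(im.astype(float)*1.8,0,255).astype(np.uint8),None,fx=10,fy=10,interpolation=cv2.INTER_CUBIC))
f=lambda p:(np.array([p],float)+.5)/6-.5+[285,205]
for p,z in[((25,460),.028),((97,487),.028),((135,388),.028),((70,376),.028)]:
    X=onz('side',f(p),z); print(p,z,((X[:,:2]-c)@R*1000).round(1))
for P in [(30,79.6,28),(11,79.6,28),(30,80,25),(8.5,80,25),(8.5,66,25),(-6,66,25),(42,92,25)]:
    P=np.array(P)/1000; w=np.r_[c+R@P[:2],P[2]]; print(P*1000,((proj('side',w)-[270,255]+.5)*10-.5).round())
E
```

```text
(25, 460) 0.028 [[31.6 80.3]]
(97, 487) 0.028 [[10.4 81.9]]
(135, 388) 0.028 [[13.9 47.3]]
(70, 376) 0.028 [[31.9 49.5]]
[30.  79.6 28. ] [[203. 267.]]
[11.  79.6 28. ] [[314. 300.]]
[30. 80. 25.] [[203. 281.]]
[ 8.5 80.  25. ] [[329. 318.]]
[ 8.5 66.  25. ] [[363. 253.]]
[-6. 66. 25.] [[447. 278.]]
[42. 92. 25.] [[102. 316.]]
```

View pics/z18.png

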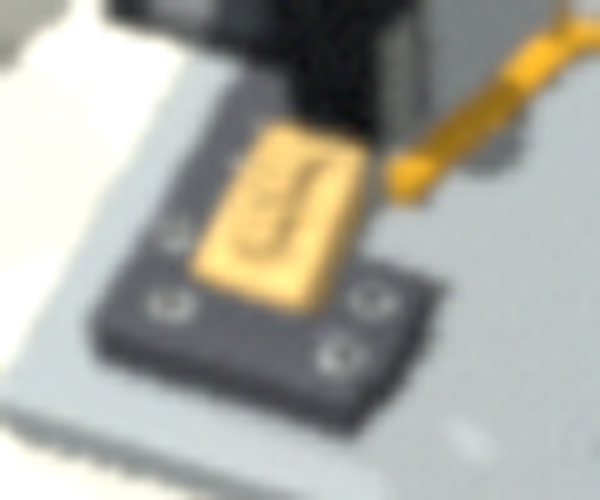

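The segment is home: its nose is at the stop (y about 80–82 against 79.6, and side-view points run about 1 mm high), and its flank is along the fence. Now I back off a few millimetres and lift so the pawl can snap shut.

```bash
python3 -m handwheel '[[[0,0,0],[-0.0005,0.002,0],1],[[0,0,0],[-0.0005,0.002,0],1],[[0,0,0],[0,0,-0.001],1],[[0,0,0],[0,0,-0.003],1],[[0,0,0],[0,0,-0.005],1]]' ; python3 look.py s19;  python3 -m handwheel '[[[0,0,0],[0,0,-0.02],1],[[0,0,0],[0,0,-0.03],1],[[0,0,0],[0,0,-0.035],1],[[0,0,0],[0,0,-0.035],1],[[0,0,0],[0,0,-0.03],1]]'; python3 look.py s20
```

```text
time: 16.05
tcp_pos: [0.5036, -0.1239, 0.0272]
orientation: [[0.999, 0.032, 0.003], [0.032, -0.999, -0.008], [0.003, 0.008, -1.0]]
force: [-0.6, 0.0, 0.2]
finger_gap: 0.0001
t 16.05 plate mm [18.4 36.5] z 27.2 yaw err -0.003 tilt [ 0.0029 -0.0079] F plate [-0.56  0.03] 0.23 gap 0.0001
time: 16.52
tcp_pos: [0.4964, -0.1198, 0.1765]
orientation: [[0.999, 0.033, -0.016], [0.033, -0.999, -0.001], [-0.016, 0.001, -1.0]]
force: [0.5, -0.6, -0.5]
finger_gap: 0.0001
t 16.52 plate mm [11.4 40.9] z 176.5 yaw err -0.0015 tilt [-0.0159 -0.0013] F plate [ 0.48 -0.64] -0.52 gap 0.0001
```

View pics/s20.png

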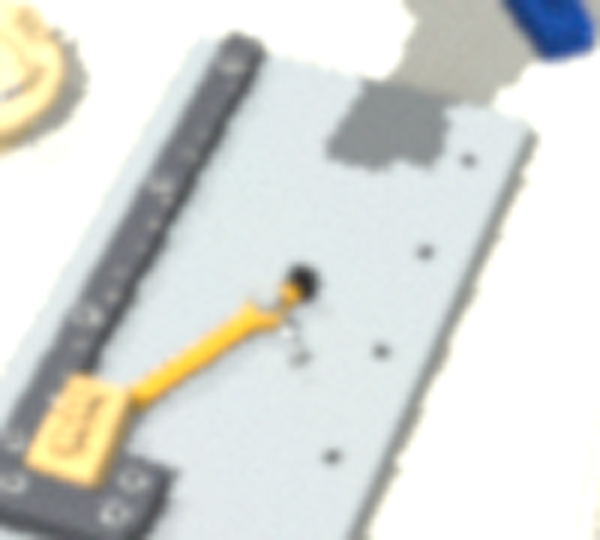

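The pawl lies back on its rest line, tip at (135,400), the same as in s7, behind the segment at (75..130,378..485). I'll clear the arm and check from the top.

```bash
python3 -m handwheel '[[[0,0,0],[-0.02,0.036,-0.005],1],[[0,0,0],[-0.02,0.036,0],1],[[0,0,0],[-0.02,0.036,0],1],[[0,0,0],[-0.02,0.036,0],1],[[0,0,0],[-0.02,0.036,0],1]]' >/dev/null; python3 -m handwheel '[[[0,0,0],[-0.025,0.03,0],1],[[0,0,0],[-0.025,0.03,0],1],[[0,0,0],[-0.025,0.03,0],1],[[0,0,0],[0,0.01,0],1],[[0,0,0],[0,0,0],1]]'; python3 - <<'E'
from st import *
st()
p,d=eyes.camera('top'); cv2.imwrite('pics/top9.png',p[:,:,::-1]); q,d=eyes.camera('side'); cv2.imwrite('pics/side9.png',q[:,:,::-1])
a=cv2.imread('pics/top0.png')[180:250,205:355];b=p[180:250,205:355,::-1]
cv2.imwrite('pics/cmp9.png',cv2.resize(np.vstack([a,b]),None,fx=4,fy=4,interpolation=cv2.INTER_CUBIC))
E
```

```text
time: 17.4
tcp_pos: [0.3357, -0.4153, 0.1956]
orientation: [[0.999, 0.046, 0.012], [0.046, -0.999, -0.008], [0.012, 0.008, -1.0]]
force: [0.9, 0.7, 0.4]
finger_gap: 0.0001
t 17.4 plate mm [-159.4 -248.9] z 195.6 yaw err 0.0111 tilt [ 0.0124 -0.0076] F plate [0.93 0.71] 0.35 gap 0.0001
```

View pics/cmp9.png

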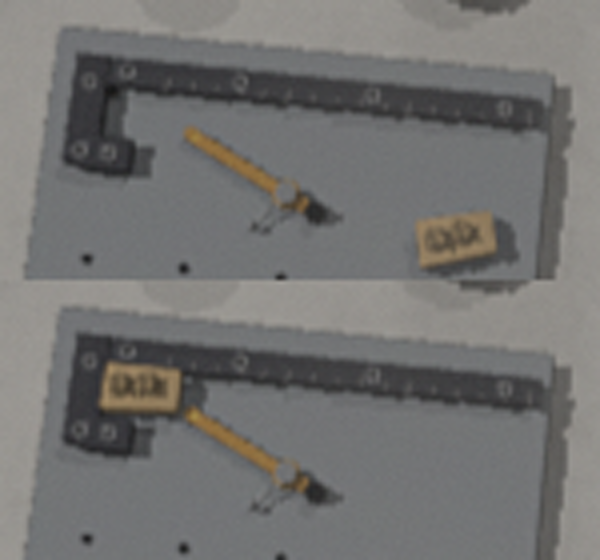

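View pics/top9.png

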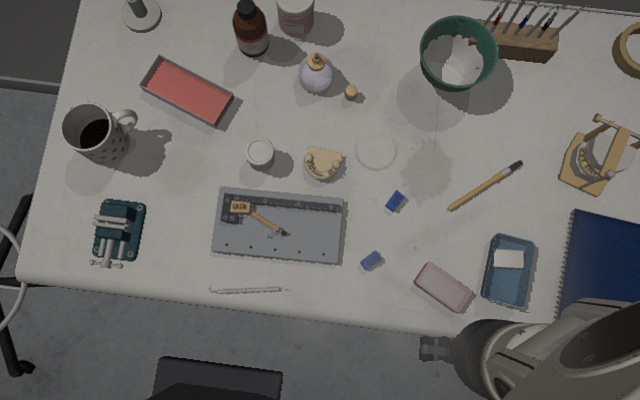

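The pawl tip sits at the same pixels as at the start, (190,132) in the crop, so it is shut behind the segment. The segment is in the corner with its edge parallel to the fence. Cast, pot and probe are at their original pixels. Handing in.

```bash
python3 -c "
from cell import bot
print(bot.hand_in())"
```

```text
the job is handed in; nothing more can be done
None
```

The segment is home in the nest, with the pawl shut behind it and the arm well clear. I handed in at about 17.5 s of the 42 s allowed. I pushed it against the fence with closed fingertips, slid it along past the pawl to the end stop, then lifted out; it was never gripped.

**Final position:** At the stop, the push stalled at about 8 N. The side view put the nose at y about 80–82 mm against 79.6 expected, within that view's 1–2 mm error. In the final top view the segment's edge is parallel to the fence.

**Pawl and bystanders:** The pawl tip is at the same pixels as when shut at the start. The cast, pot and probe appear at their starting places.

**What didn't go cleanly:**
- **Fence push:** The first push left the segment slightly askew, with its trailing end about 2–3 mm off the fence. I had slid it roughly 30 mm before noticing. I then pressed it square (stalled at about 5 N) and slid the remaining 104 mm or so with it on the fence.
- **Pusher drift:** Near the end the pusher had drifted to within about 1 mm of the fence and may have brushed it. Sideways force was under 2 N there, 3.4 N at most during the slide.
- **Back-off:** The small retreat before lifting barely moved the tool, but contact force was near zero during the lift and the segment did not shift.

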